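Load the sample carrier under the photometer's leaf springs

TASK

Load the photometer: put the fingertips on the ribbed thumb pad of the flat sample carrier, press the carrier down hard against its spring bed and, keeping it down, push it along the channel under the two leaf springs until it is fully home against the stop; then let go and draw clear, so that the springs hold it there. Do not pick the carrier up, keep off the white pellet, and leave the dish, the vial and the bottle beside it alone.

Things in the scene. Friction and masses are not known exactly. Their poses are not given: they have to be found in the camera images.
- photometer: Low white photometer, fixed. Origin on the bench below the middle of the housing's front face; x points into the housing (the way the carrier is pushed), z up. Housing 135 (x) x 160 x 94 mm high. Before it (x -184 to 0 mm) a grey deck 112 mm wide with two rails, tops 39 mm up; between them at y = 0 a channel 59 mm wide, floored by the black spring bed, runs along x into the housing.
- carrier: Flat bare-metal sample carrier, loose, 130 (x) x 56 x 8 mm, 0.15 kg, lying in the channel before the leaf springs, top 42 mm above the bench when raised. Origin at the middle of its underside; x towards the housing. A cross rib 6 mm high, 50 mm long runs over it from x = -29 to -23 mm. Home, its front edge is on the stop and its origin 19 mm before the housing's face (x = -19 mm there).
- pellet: White pressed pellet, 24 mm across, standing 1 mm above the carrier's top near its front end; not to be touched. Origin at the middle of its underside.
- thumb_pad (a point): Point on the carrier's flat thumb pad (top face, fine dark lines), 14 mm behind the rear face of the rib, mid-width; axes as the carrier's. The pad is 36 mm long, 56 mm wide, from the rib to the rear edge. A fingertip pressing on it pushes the carrier along by the rib's rear face.
- mouth (a point): Fixed point midway between the free tips of the two leaf springs, at their undersides: 39.5 mm above the bench, 37 mm before the housing. The tips are blunt: a raised carrier butts against them however hard it is pushed, and passes once pressed down 3.5 mm or more (5 to 7 mm clears them well).
- stop (a point): Fixed point on the face of the solid stop inside the slot, 46 mm behind the housing's front face, where the carrier's front edge ends.
- spring_bed (a joint): How far the spring bed under the carrier is pressed down, in m: 0 raised (bed top 34 mm above the bench), 0.008 at the bottom. It needs 5.5 N to start and 15.5 N at the bottom. With the carrier home and released it rests about 0.0045 down.
- leaf_left (a joint): How far the left leaf spring is bent up, rad: 0 free, about 0.06 with the carrier clamped under it. The leaf is steel, 12 mm wide, at y = +21 mm (photometer's frame), hinge line at the housing's face 47.5 mm up; behind its tip it dips to a rounded bend (24 mm before the housing, 35.5 mm high when free) that rides up on the carrier and drags on its edge.
- leaf_right (a joint): The same for the right leaf spring, at y = -21 mm.
- petri_dish: Clear round petri dish, 60 mm across, 15 mm high, loose on the bench to the right of the deck. Origin under its middle.
- vial_a: Small clear vial with a white cap, 27 mm across, 55 mm high, loose on the bench to the left of the deck. Origin under its middle.
- bottle_std: Clear bottle with a blue cap, 56 mm across, 106 mm high, loose on the bench to the right of the housing. Origin under its middle.
There are look-alikes about, which are no part of the job. Of the things shaped like the carrier, the metal one is meant.

How it is judged (in metres and radians):
On the way:
1. the carrier is pressed down by the fingers in front of the leaf springs (value of joint spring_bed above 0.0025 m and contact force between the fingers and carrier above 4 N and x of carrier in the frame of photometer below -0.09 m), for 0.1 s.
At the end, for the whole second after the job is handed in: The carrier lies level and at rest in the channel, its front edge within 3.5 mm of the stop, under both leaf springs: they are bent up by it (over 0.03 rad) and hold the spring bed down by 2.5 to 6.5 mm with nothing else touching it (x of carrier in the frame of photometer above -0.0225 m and angle between the x axis of carrier and the x axis of photometer, either way round below 0.06 rad and value of joint spring_bed between 0.0025 and 0.0065 m and value of joint each of leaf_left, leaf_right above 0.03 rad and angle between carrier's own z axis and vertical below 0.05 rad and linear speed of carrier below 0.01 m/s).
It fails at once if the carrier is lifted or tipped (z of carrier in the frame of photometer above 0.046 m or angle between carrier's own z axis and vertical above 0.2 rad).
It fails at once if the pellet is touched (contact force between the arm and pellet above 0.3 N).
It fails at once if the pellet is touched (contact force between the fingers and pellet above 0.3 N).
It fails at once if the dish, the vial or the bottle is shifted (distance of any of petri_dish, vial_a, bottle_std from where it was at the start of the episode above 0.015 m).
It also fails if it takes over 38 s, if anything falls off the work surface, if the arm or the gripper's body presses on something with over 40 N, if the wrist force passes 120 N, or if a joint passes its speed limit or range.

ROBOT

A 7-joint arm with a two-finger parallel gripper is mounted at the origin on a cart in front of the work surface, level with it; the furniture and walls round the work are solid. World frame = base frame: x ahead of the robot, y to its left, z up, the work surface at z = 0. Lengths are in mm, angles in rad, forces in N, time in s.
With the tool pointing down it reaches from about 425 to 925 mm from the base axis. Payload 6.8 kg.
Tool frame: the origin (TCP) lies at the very end of the fingers, on their centre line; the grasp point (between the pads) lies 19 mm behind it (manip.hold_point_z is the distance from the TCP to the grasp point, in mm); z points along the fingers, y is the direction in which the jaws open and shut (so a half turn about z gives the same grasp; the last joint's range is limited). The gripper opens to 88 mm and grips with 3 to 60 N. Pads are 20 mm wide; open, the fingers measure 115 mm over their backs; the gripper's body (75 mm by 178 mm) begins 61 mm behind the grasp point.
Start: joints at [1.071, 0.477, 0.022, 1.555, -0.011, 1.109, -0.083], TCP at [257.761, -623.864, 222.664] pointing down, gripper open.
Joint ranges: [-2.96, 2.96], [-0.34, 2.1], [-1.41, 1.46], [0.24, 2.44], [-1.37, 4.51], [0.17, 1.92], [-2.96, 2.96]. Speed limits (rad/s): [2.39, 2.39, 3.14, 3.14, 3.14, 3.14, 3.14].

INTERFACE

Orientations are given as a unit quaternion [x, y, z, w].
In Python, from cell import sensors, viewer, manip, nets gives the robot as it stands.
- The arm moves only by the tool carry_out, never from a script. Its argument "steps" is a list of rows, each a list of 3 entries, a list of its own where there are three numbers: the shift along the world's x, y, z in cm, then the turn, a rotation vector about the world's x, y, z in degrees, then the finger opening in cm, from 0 to 8.78. In form: [[[tx, ty, tz], [rx, ry, rz], jaw], ...]. A call has 1 to 10 rows; each row is the pose to reach, as a shift and turn from the pose measured when the call began; what a row does not reach only later rows make up. A row lasts 1/12 s, in which the tool goes at most 41.7 mm and 7.16 degrees, less where a joint would pass 70% of its speed; a pose out of reach is approached as far as the arm can. A call with a gripper value outside its range is refused whole. The fingers move at their own pace and stop on an object; "newtons" is the grip in N (left out, the last holds). Time passes only in rows, so rows that repeat a pose let the fingers close. It gives the time, the measured TCP pose, the force and the opening at its end, in the units of the state.
- sensors.sense(): the state, without advancing time (a new reading comes with each control period).
- viewer.read_camera(name): name is "scene" or "top" or "wrist"; returns the picture (420x560x3 uint8, blue, green, red); there is no depth.
- viewer.camera_params(name): a dict with "mtx" (3x3 intrinsics, pixels), "world_from_camera" (4x4, takes a point from camera to world coordinates). Camera axes: x right, y down, z forward; pixel columns grow to the right and rows downward; lengths in mm; the calibration is good to about 2 mm. A picture is of the moment at which its call begins: read the wrist's pose just before it. camera_params takes no time and is no camera call; for the wrist camera it gives the pose at the moment of the call.
- manip.close_job(): hands the job in, once; it reports no verdict.
Trained networks look in the newest picture that a camera, given by its name, has taken for a name from the list of things; names that differ only in an ending like _2 or _b are one class to them, and where a whole thing is asked for, a point or a joint stands for the part that bears it (a point fixed in the world has none). Each returns a list of dicts, best first, with "confidence" (0 to 1); they miss things now and then, are a little off and sometimes report something else, mostly with a low value. They report only what shows in the picture. A call takes as long as a camera call. They do not tell look-alikes from the thing itself.
- nets.search_frame(camera, thing): "position" ([x, y, z] in mm, in world coordinates, good to about 4 mm: the middle of the surface that is visible of it).
The state is a dict: "time_s": time; "joint_pos": joint angles; "qd": joint speeds; "joint_efforts": joint torques, N m; "position": TCP position; "tcp_rot": TCP orientation; "wrist_force": force on the tool from outside, world axes, zero at the start; "ft_torque": the same for the moment, N m; "grip_width": finger opening in mm.
Only numpy, scipy, OpenCV 4.12 (cv2) and the standard library are available. Lean on these libraries where they do the work, as an engineer would, in place of code of your own. Each camera call takes 0.05 s, during which the arm holds its last target.

## Working session

There is one attempt and no reset: what is moved stays moved. The work goes in short steps, Python scripts to look and compute and a tool call to move; the robot and the scene stay as the last step left them, time stands still between calls to the robot, and variables do not carry over. Pictures are saved under pics/ and viewed, and the job is handed in when it is done.

Besides the shell and the picture viewer there is one more tool, called by a JSON object that holds its "fn" and its "kwargs". carry_out: Moves the arm, as the interface text tells. Its arguments: {"type":"object","properties":{"steps":{"type":"array"},"newtons":{"type":"number"}},"required":["steps"]}

```bash
mkdir -p pics; ls; python3 - <<'E'
from cell import sensors, viewer, manip, nets
import cv2
s=sensors.sense();print(s)
for n in ("scene","top"):
    cv2.imwrite(f"pics/{n}0.png",viewer.read_camera(n))
    for t in ("carrier","photometer","pellet","thumb_pad"):
        print(n,t,nets.search_frame(n,t))
    p=viewer.camera_params(n);print(p)
E
```

```text
pics
{'time_s': 0.0, 'joint_pos': array([ 1.07088542,  0.47777791,  0.022348  ,  1.55643969, -0.0114605 ,
        1.10930092, -0.08309661]), 'qd': array([-0.0013463 , -0.00098455,  0.00119662,  0.00045675, -0.00037525,
       -0.00063942,  0.00023773]), 'joint_efforts': array([ 1.86794041e-04, -5.82846379e+01,  1.53464533e+00, -2.72607064e+01,
       -5.43726236e-02,  1.67046039e-02,  1.57794921e-04]), 'position': array([ 257.49824194, -623.30577211,  221.70174824]), 'tcp_rot': array([ 9.80867980e-01,  1.94672026e-01, -2.58463690e-04, -8.60875449e-04]), 'wrist_force': array([ 0.36879453,  0.22950824, -0.18506369]), 'ft_torque': array([ 0.02222877, -0.06117624, -0.04966977]), 'grip_width': 87.97440031914249}
scene carrier [{'position': [656.4, -242.1, 12.7], 'confidence': 0.91}, {'position': [527.0, 68.4, 42.6], 'confidence': 0.84}, {'position': [356.3, -32.2, 6.0], 'confidence': 0.68}]
scene photometer [{'position': [651.7, 70.0, 51.0], 'confidence': 0.8}, {'position': [654.9, -85.9, 61.8], 'confidence': 0.58}, {'position': [531.6, 66.4, 43.0], 'confidence': 0.51}]
scene pellet [{'po
[... 1193 characters left out ...]
tion': [574.2, 54.5, 46.8], 'confidence': 0.56}]
top thumb_pad [{'position': [654.1, -244.1, 7.8], 'confidence': 0.96}, {'position': [355.6, -41.6, 4.0], 'confidence': 0.72}]
{'mtx': array([[540.96300003,   0.        , 279.06963486],
       [  0.        , 540.96300003, 209.20285916],
       [  0.        ,   0.        ,   1.        ]]), 'world_from_camera': array([[ 1.70619701e-02, -9.89404597e-01,  1.44178476e-01,
         3.93478306e+02],
       [-9.99547348e-01, -2.04520732e-02, -2.20638228e-02,
        -2.66086875e+01],
       [ 2.47787964e-02, -1.43736761e-01, -9.89305693e-01,
         1.23820574e+03],
       [ 0.00000000e+00,  0.00000000e+00,  0.00000000e+00,
         1.00000000e+00]])}
```

View pics/scene0.png

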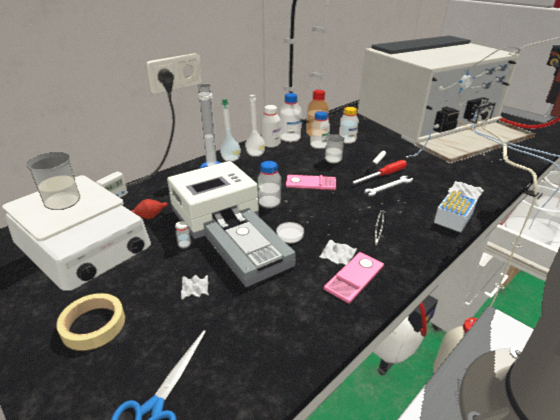

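View pics/top0.png

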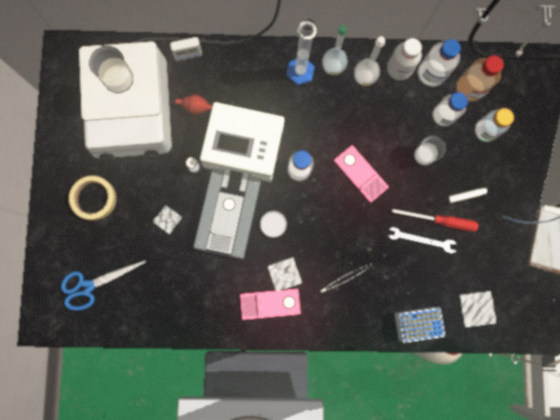

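Candidates for the carrier: the metal one in the photometer's channel (top 225,222; scene 248,240), a pink one at top (271,304), and a pink one at top (361,173). The description says bare metal, in the channel, so I choose the first. Next I check it close up.

```bash
python3 - <<'E'
import cv2
a=cv2.imread("pics/top0.png")[90:270,170:320]; cv2.imwrite("pics/topc.png",cv2.resize(a,None,fx=3.3,fy=3.3,interpolation=cv2.INTER_CUBIC))
a=cv2.imread("pics/scene0.png")[150:290,150:320]; cv2.imwrite("pics/scenec.png",cv2.resize(a,None,fx=4,fy=4,interpolation=cv2.INTER_CUBIC))
E
```

```text
(no output)
```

View pics/topc.png

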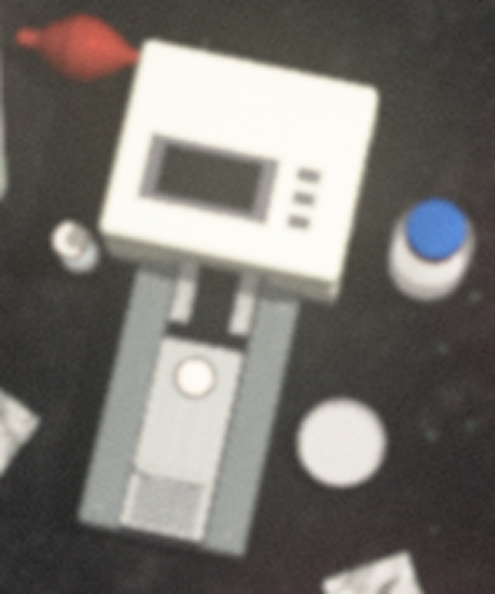

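View pics/scenec.png

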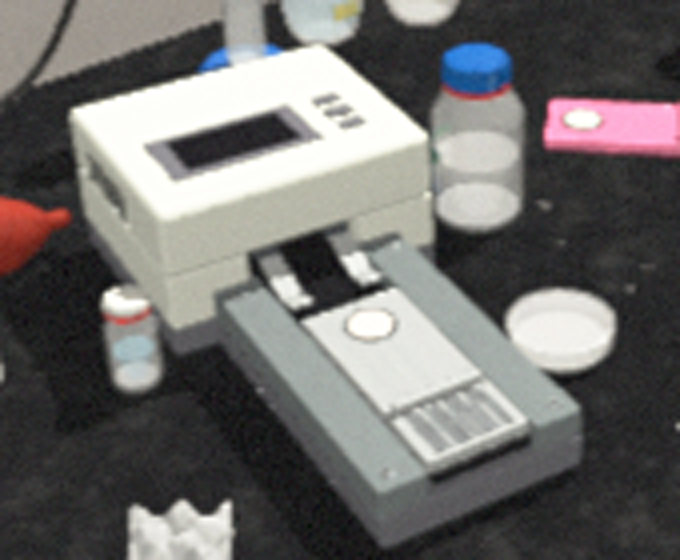

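```bash
cat > h.py <<'E'
import numpy as np
from cell import viewer
from scipy.optimize import least_squares
def proj(n,P,T=None,K=None):
    if T is None:
        p=viewer.camera_params(n);T=p["world_from_camera"];K=p["mtx"]
    c=(np.atleast_2d(P)-T[:3,3])@T[:3,:3]
    u=c@K.T
    return u[:,:2]/u[:,2:]
def tow(q,P):
    P=np.atleast_2d(np.array(P,float));c,s=np.cos(q[2]),np.sin(q[2])
    return np.c_[q[0]+c*P[:,0]-s*P[:,1],q[1]+s*P[:,0]+c*P[:,1],P[:,2]]
def ray(n,uv,z):
    p=viewer.camera_params(n);T=p["world_from_camera"]
    d=T[:3,:3]@np.linalg.solve(p["mtx"],[uv[0],uv[1],1]);o=T[:3,3]
    return o+d*(z-o[2])/d[2]
E
python3 - <<'E'
from h import *
M=[(-184,56,39),(-184,-56,39),(0,80,94),(0,-80,94),(135,80,94),(135,-80,94)]
top=np.array([(82,520),(245,553),(103,232),(335,283),(150,40),(378,92)])/3.3+[170,90]
sc=np.array([(380,492),(580,405),(165,218),(432,140),(70,115),(322,45)])/4+[150,150]
f=lambda q:np.r_[(proj("top",tow(q,M))-top).ravel(),(proj("scene",tow(q,M))-sc).ravel()]
r=least_squares(f,[600,50,-.2],x_scale=[10,10,.1],loss='soft_l1');q=r.x;print(q,np.degrees(q[2]));print(f(q).reshape(-1,2).round(1))
for n,d in(("top",top),("scene",sc)):
    g=lambda q:(proj(n,tow(q,M))-d).ravel();print(n,least_squares(g,q,x_scale=[10,10,.1]).x)
# carrier corners
c,s=np.cos(q[2]),np.sin(q[2])
def inv(P):
    d=P[:2]-q[:2];return np.array([c*d[0]+s*d[1],-s*d[0]+c*d[1]])
for nm,n,uv,z in[("FL","top",(163,338),42),("FR","top",(243,350),42),("RL","top",(122,527),42),("RR","top",(203,540),42),("pel","top",(195,377),43),
  ("FL","scene",(302,318),42),("FR","scene",(390,288),42),("RL","scene",(432,470),42),("RR","scene",(530,425),42),("pel","scene",(371,324),43)]:
    uv=np.array(uv)/(3.3 if n=="top" else 4)+([170,90] if n=="top" else [150,150])
    print(nm,n,inv(ray(n,uv,z)).round(1))
E
```

```text
[ 6.47716012e+02  4.22344222e+01 -1.94593332e-01] -11.149376666370104
[[-0.7  0.3]
 [-0.5  1.1]
 [-1.4  0.1]
 [ 0.8  0.3]
 [-1.4 -0.4]
 [ 0.8 -0.8]
 [ 0.3 -0.1]
 [ 1.4  0.2]
 [-1.3 -0.6]
 [ 0.7 -2.1]
 [-0.5 -2.5]
 [ 0.4 -1.9]]
top [ 6.47937757e+02  4.13379015e+01 -1.95244848e-01]
scene [ 6.45766503e+02  4.41747877e+01 -1.94129087e-01]
FL top [-51.4  29.4]
FR top [-47.8 -25.4]
RL top [-182.    27.2]
RR top [-179.1  -27.5]
pel top [-73.    2.1]
FL scene [-51.1  29.8]
FR scene [-51.9 -21.2]
RL scene [-186.9   31.1]
RR scene [-184.5  -23.6]
pel scene [-75.7   2.8]
```

The close crop shows the metal carrier with its pellet in front and the ribbed pad to the rear (scene crop 465,425). The photometer is at about (647, 42), yaw -11.2°. The pad point is at about (492, 74). I approach it from high up.

{"fn": "carry_out", "kwargs": {"steps": [[[1.5,3.5,0],[0,0,-2],0],[[3,7,0],[0,0,-4],0],[[4.5,10.5,0],[0,0,-6],0],[[6,14,0],[0,0,-8],0],[[7.5,17.5,0],[0,0,-10],0],[[9,21,0],[0,0,-12],0],[[10.5,24.5,0],[0,0,-14],0],[[12,28,0],[0,0,-16],0],[[13.5,31.5,0],[0,0,-18],0],[[15,35,0],[0,0,-20],0]], "newtons": 20}}

```text
time_s: 1.33
position: [408.2, -272.2, 223.0]
tcp_rot: [1.0, 0.02, 0.0, 0.0]
wrist_force: [0.7, -0.6, -0.0]
grip_width: 24.5
```

{"fn": "carry_out", "kwargs": {"steps": [[[0.8,3.5,0],[0,0,-1.5],0],[[1.6,7,0],[0,0,-3],0],[[2.4,10.5,0],[0,0,-4.5],0],[[3.2,14,0],[0,0,-6],0],[[4.0,17.5,0],[0,0,-7.5],0],[[4.8,21,0],[0,0,-9],0],[[5.6,24.5,0],[0,0,-10.5],0],[[6.4,28,0],[0,0,-12],0],[[7.4,31.5,0],[0,0,-13],0],[[8.4,34.6,0],[0,0,-13.5],0]]}}

```text
time_s: 2.17
position: [492.4, 76.2, 223.4]
tcp_rot: [0.995, -0.097, 0.001, 0.0]
wrist_force: [0.4, -0.6, 1.1]
grip_width: 0.7
```

```bash
python3 - <<'E'
from h import *
from cell import sensors
import cv2
s=sensors.sense();print(s)
p=viewer.camera_params("wrist")
a=viewer.read_camera("wrist");np.savez("w1.npz",T=p["world_from_camera"],K=p["mtx"])
cv2.imwrite("pics/w1.png",a);print(p["world_from_camera"].round(2),p["mtx"].round(0))
E
```

```text
{'time_s': 2.1667, 'joint_pos': array([ 0.03559556,  0.20775157, -0.35850582,  1.94981524,  0.0871428 ,
        0.99733404, -2.12867897]), 'qd': array([-0.5539734 ,  0.30866892, -0.1865187 , -0.36355271,  0.16729002,
        0.09107074, -0.8924083 ]), 'joint_efforts': array([  2.85128631, -41.23282313,  -1.64511681, -23.86033773,
        -0.26425224,  -0.09663936,   0.94214525]), 'position': array([492.36224755,  76.24968805, 223.42396141]), 'tcp_rot': array([ 9.95260739e-01, -9.72394423e-02,  7.38415940e-04,  8.02751366e-05]), 'wrist_force': array([ 0.44943994, -0.64137647,  1.07991305]), 'ft_torque': array([ 0.02686998,  0.02689204, -0.00606861]), 'grip_width': 0.6881523793538158}
[[-1.9000e-01 -9.5000e-01 -2.4000e-01  5.5619e+02]
 [-9.8000e-01  1.9000e-01  5.0000e-02  6.2660e+01]
 [ 0.0000e+00  2.4000e-01 -9.7000e-01  3.8595e+02]
 [ 0.0000e+00  0.0000e+00  0.0000e+00  1.0000e+00]] [[326.   0. 277.]
 [  0. 326. 211.]
 [  0.   0.   1.]]
```

View pics/w1.png

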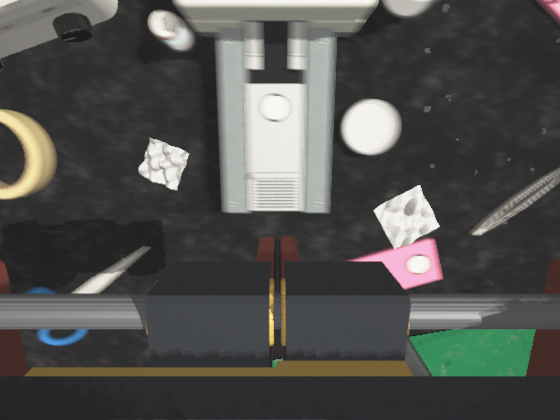

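The wrist view is aligned with the channel. The carrier spans columns 246–305 and the pad is at about (275,192). I go lower, settle and measure again.

{"fn": "carry_out", "kwargs": {"steps": [[[0,-0.1,-3],[0,0,0],0],[[0,-0.1,-6],[0,0,0],0],[[0,-0.1,-9],[0,0,0],0],[[0,-0.1,-12],[0,0,0],0],[[0,-0.1,-12],[0,0,0],0],[[0,-0.1,-12],[0,0,0],0],[[0,-0.1,-12],[0,0,0],0]]}}

```text
time_s: 2.8
position: [494.9, 82.4, 105.3]
tcp_rot: [0.996, -0.094, 0.002, -0.002]
wrist_force: [0.5, -0.6, -0.5]
grip_width: 0.2
```

```bash
python3 - <<'E'
from h import *
from cell import sensors
import cv2
s=sensors.sense();print(s["position"],s["qd"].round(3),s["wrist_force"],s["tcp_rot"])
p=viewer.camera_params("wrist")
a=viewer.read_camera("wrist");np.savez("w2.npz",T=p["world_from_camera"],K=p["mtx"])
cv2.imwrite("pics/w2.png",a);print(p["world_from_camera"].round(2))
b=viewer.read_camera("scene");cv2.imwrite("pics/s2.png",cv2.resize(b[120:300,140:340],None,fx=3.5,fy=3.5))
print(proj("wrist",s["position"]))
E
```

```text
[494.93698177  82.35416227 105.25919251] [ 0.003 -0.019 -0.004 -0.011  0.001 -0.005 -0.004] [ 0.46497936 -0.63088561 -0.4548345 ] [ 0.99557251 -0.09393537  0.00237669 -0.00242577]
[[-1.9000e-01 -9.5000e-01 -2.3000e-01  5.5826e+02]
 [-9.8000e-01  1.8000e-01  5.0000e-02  6.8470e+01]
 [-0.0000e+00  2.4000e-01 -9.7000e-01  2.6799e+02]
 [ 0.0000e+00  0.0000e+00  0.0000e+00  1.0000e+00]]
[[275.45695866 256.68200299]]
```

View pics/w2.png

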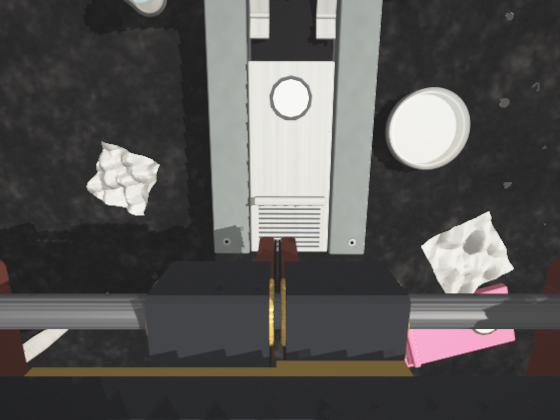

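View pics/s2.png

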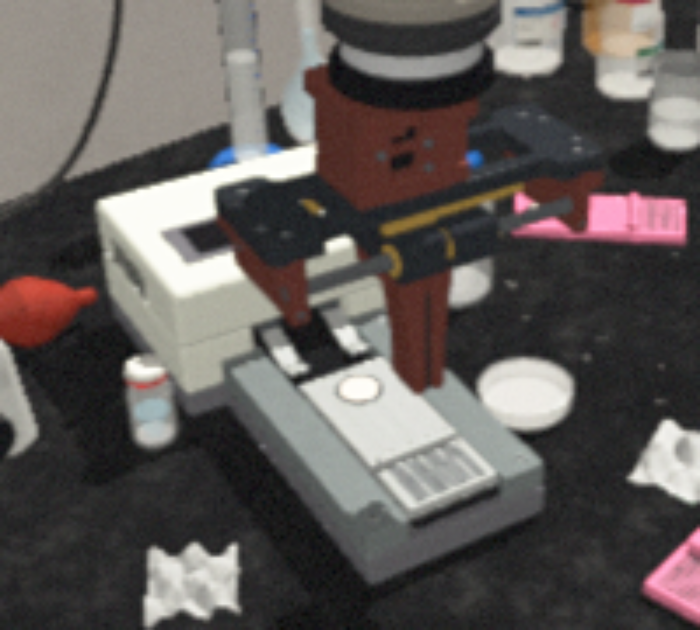

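The image is sharp. The carrier's corners are at (249,62), (334,62), (251,249) and (327,251), the rib is at row ~201 and the pellet at (291,98). The fingers are closed above the rear.

```bash
python3 - <<'E'
from h import *
for n,uv,z in(("FL",(249,62),42),("FR",(334,62),42),("RL",(251,249),42),("RR",(327,251),42),("ribL",(254,198),48),("ribR",(326,198),48),("pel",(291,98),43),("deckL",(217,254),39),("deckR",(364,253),39)):
    print(n,ray("wrist",uv,z).round(1))
P=[ray("wrist",uv,42) for uv in((249,62),(334,62),(251,249),(327,251))]
c=np.mean(P,0);d=P[0]+P[1]-P[2]-P[3];y=np.arctan2(d[1],d[0]);e=P[0]+P[2]-P[1]-P[3]
print(c,y,np.arctan2(-e[0],e[1]),np.linalg.norm(d)/2)
pad=c+np.array([-43*np.cos(y),-43*np.sin(y),0]);print(pad)
E
```

```text
FL [604.8  79.3  42. ]
FR [594.5  25.6  42. ]
RL [479.6 104.3  42. ]
RR [467.7  49.5  42. ]
ribL [517.8  93.6  48. ]
ribR [508.6  44.8  48. ]
pel [578.   56.7  43. ]
deckL [479.4 130.6  39. ]
deckR [459.8  22.4  39. ]
[536.64402588  64.68291494  42.        ] -0.19169453468282394 -0.20156921540888273 128.35223421127216
[494.43166559  72.87538946  42.        ]
```

{"fn": "carry_out", "kwargs": {"steps": [[[-0.1,-0.5,-1],[0,0,-0.4],0],[[-0.1,-0.95,-2.5],[0,0,-0.4],0],[[-0.1,-0.95,-4],[0,0,-0.4],0],[[-0.1,-0.95,-5.2],[0,0,-0.4],0],[[-0.1,-0.95,-5.5],[0,0,-0.4],0],[[-0.1,-0.95,-5.5],[0,0,-0.4],0],[[-0.1,-0.95,-5.5],[0,0,-0.4],0]]}}

```text
time_s: 3.48
position: [495.0, 72.9, 51.4]
tcp_rot: [0.995, -0.098, 0.004, -0.003]
wrist_force: [0.5, 0.1, -0.8]
grip_width: 0.6
```

```bash
python3 - <<'E'
from h import *
from cell import sensors
import cv2
s=sensors.sense();print(s["position"],s["wrist_force"],s["tcp_rot"])
b=viewer.read_camera("scene");cv2.imwrite("pics/s3.png",cv2.resize(b[170:290,180:320],None,fx=5,fy=5))
cv2.imwrite("pics/w3.png",viewer.read_camera("wrist"))
E
```

```text
[494.95520757  72.93182532  51.44891747] [ 0.54816763  0.11616856 -0.8224527 ] [ 0.99521989 -0.09754877  0.00376732 -0.00272204]
```

View pics/s3.png

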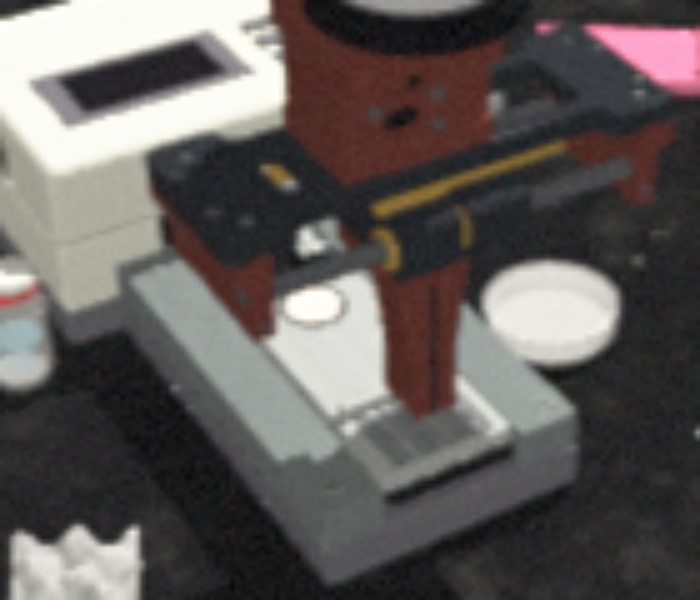

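View pics/w3.png

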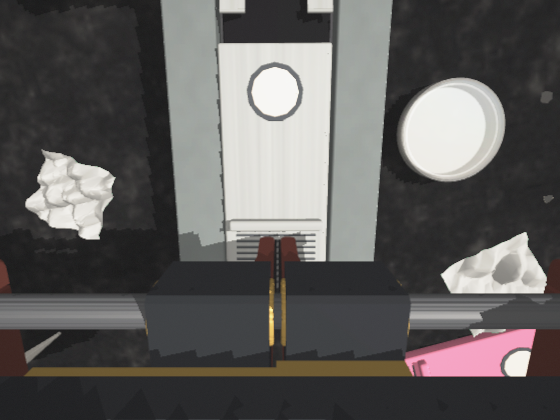

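The fingertips are centred over the ribbed pad, just behind the rib (wrist row 237 against the rib at 226). Press down now.

{"fn": "carry_out", "kwargs": {"steps": [[[0,0,-0.5],[0,0,0],0],[[0,0,-0.9],[0,0,0],0],[[0,0,-1.2],[0,0,0],0],[[0,0,-1.5],[0,0,0],0],[[0,0,-1.6],[0,0,0],0],[[0,0,-1.6],[0,0,0],0],[[0,0,-1.6],[0,0,0],0]]}}

```text
time_s: 4.17
position: [495.9, 73.2, 36.3]
tcp_rot: [0.995, -0.098, 0.005, -0.003]
wrist_force: [-1.5, -0.2, 9.9]
grip_width: 0.4
```

{"fn": "carry_out", "kwargs": {"steps": [[[0,0,-0.2],[0,0,0],0],[[0,0,-0.3],[0,0,0],0],[[0,0,-0.3],[0,0,0],0],[[0,0,-0.3],[0,0,0],0]]}}

```text
time_s: 4.5
position: [495.9, 73.2, 34.1]
tcp_rot: [0.995, -0.098, 0.005, -0.003]
wrist_force: [-4.2, -0.2, 13.7]
grip_width: 0.6
```

```bash
python3 - <<'E'
from h import *
from cell import sensors
import cv2
b=viewer.read_camera("scene");cv2.imwrite("pics/s4.png",cv2.resize(b[170:290,180:320],None,fx=5,fy=5))
s=sensors.sense();print(s["position"],s["wrist_force"],s["tcp_rot"])
E
```

```text
[495.90699189  73.20823627  34.14304016] [-4.13895821 -0.39181879 15.13440266] [ 0.99522011 -0.09750736  0.00474223 -0.00259865]
```

View pics/s4.png

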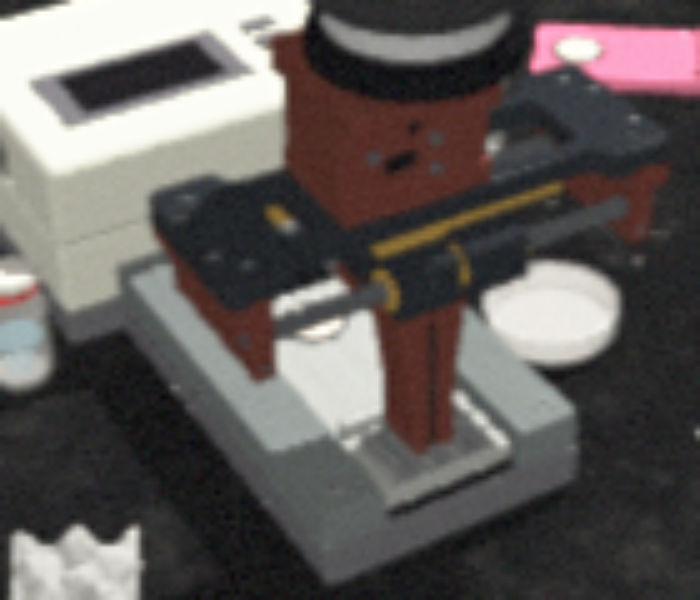

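Pressed about 7.5 mm (15 N). Now push along the channel (0.981, -0.194), keeping it down.

{"fn": "carry_out", "kwargs": {"steps": [[[0.3,-0.06,-0.1],[0,0,0],0],[[0.6,-0.12,-0.1],[0,0,0],0],[[1.0,-0.2,-0.1],[0,0,0],0],[[1.4,-0.28,-0.1],[0,0,0],0],[[1.8,-0.36,-0.1],[0,0,0],0],[[2.2,-0.44,-0.1],[0,0,0],0],[[2.6,-0.52,-0.1],[0,0,0],0],[[3.0,-0.6,-0.1],[0,0,0],0],[[3.4,-0.68,-0.1],[0,0,0],0],[[3.8,-0.75,-0.1],[0,0,0],0]]}}

```text
time_s: 5.38
position: [530.5, 67.1, 34.0]
tcp_rot: [0.995, -0.097, 0.002, -0.002]
wrist_force: [-14.5, 2.3, 26.2]
grip_width: 0.7
```

```bash
python3 - <<'E'
from h import *
from cell import sensors
import cv2
b=viewer.read_camera("scene");cv2.imwrite("pics/s5.png",cv2.resize(b[170:290,180:320],None,fx=5,fy=5))
cv2.imwrite("pics/w5.png",viewer.read_camera("wrist"))
s=sensors.sense();print(s["position"],s["wrist_force"],s["tcp_rot"])
E
```

```text
[531.62353192  66.9491048   34.0673096 ] [-11.3789965    2.39078931  24.13782938] [ 0.9952802  -0.0969803   0.00261032 -0.00230746]
```

View pics/s5.png

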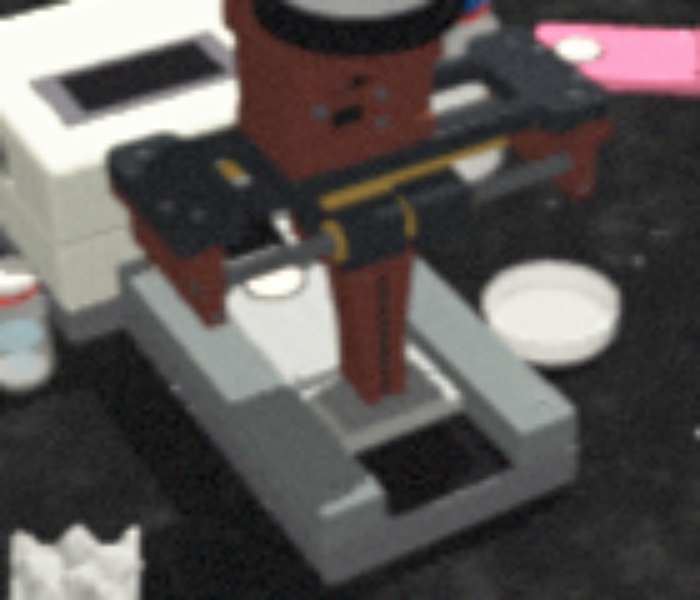

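View pics/w5.png

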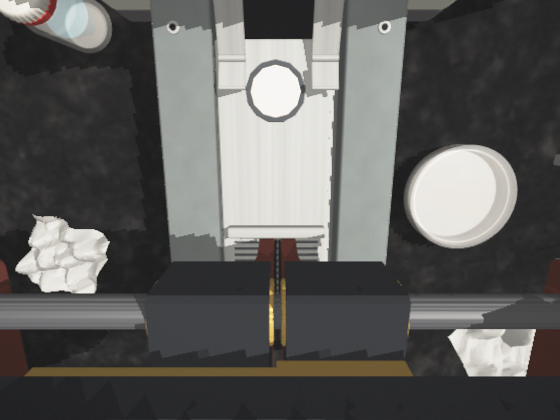

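The carrier has passed under both leaf tips (wrist 230,85 and 325,85). The push is straight. Continue.

{"fn": "carry_out", "kwargs": {"steps": [[[0.4,-0.08,-0.05],[0,0,0],0],[[0.8,-0.16,-0.05],[0,0,0],0],[[1.2,-0.24,-0.05],[0,0,0],0],[[1.6,-0.32,-0.05],[0,0,0],0],[[2.0,-0.4,-0.05],[0,0,0],0],[[2.4,-0.48,-0.05],[0,0,0],0],[[2.8,-0.56,-0.05],[0,0,0],0],[[3.2,-0.64,-0.05],[0,0,0],0],[[3.6,-0.72,-0.05],[0,0,0],0],[[4.0,-0.8,-0.05],[0,0,0],0]]}}

```text
time_s: 6.32
position: [568.8, 59.9, 34.2]
tcp_rot: [0.995, -0.097, -0.0, -0.002]
wrist_force: [-11.4, 2.2, 19.8]
grip_width: 0.6
```

{"fn": "carry_out", "kwargs": {"steps": [[[0.4,-0.09,-0.05],[0,0,0],0],[[0.8,-0.18,-0.05],[0,0,0],0],[[1.2,-0.26,-0.05],[0,0,0],0],[[1.5,-0.32,-0.05],[0,0,0],0],[[1.8,-0.38,-0.05],[0,0,0],0],[[2.0,-0.42,-0.05],[0,0,0],0],[[2.2,-0.46,-0.05],[0,0,0],0],[[2.2,-0.46,-0.05],[0,0,0],0]]}}

```text
time_s: 6.98
position: [588.7, 56.1, 34.3]
tcp_rot: [0.995, -0.096, -0.002, -0.001]
wrist_force: [-9.1, 2.0, 16.4]
grip_width: 0.4
```

```bash
python3 - <<'E'
from h import *
from cell import sensors
import cv2
cv2.imwrite("pics/w6.png",viewer.read_camera("wrist"))
s=sensors.sense();print(s["position"],s["wrist_force"],s["tcp_rot"])
E
```

```text
[588.67753903  56.04349163  34.30229292] [-9.24048432  0.41701502 16.0807696 ] [ 0.99535476 -0.09624125 -0.00210881 -0.00143929]
```

View pics/w6.png

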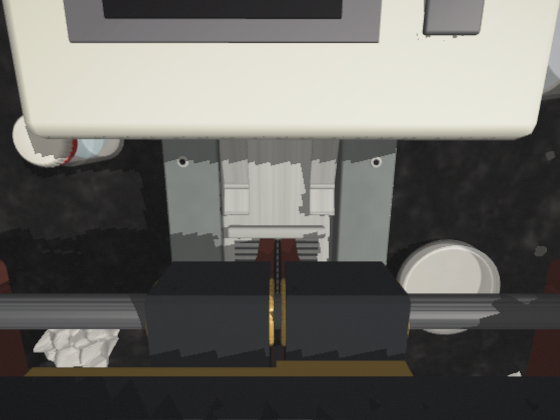

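{"fn": "carry_out", "kwargs": {"steps": [[[0.2,-0.05,-0.05],[0,0,0],0],[[0.4,-0.09,-0.05],[0,0,0],0],[[0.6,-0.13,-0.05],[0,0,0],0],[[0.6,-0.13,-0.05],[0,0,0],0]]}}

```text
time_s: 7.37
position: [591.8, 55.5, 34.3]
tcp_rot: [0.995, -0.096, -0.005, -0.001]
wrist_force: [-10.7, 0.2, 18.2]
grip_width: 0.4
```

{"fn": "carry_out", "kwargs": {"steps": [[[0.3,-0.06,-0.05],[0,0,0],0],[[0.6,-0.13,-0.05],[0,0,0],0],[[0.8,-0.17,-0.05],[0,0,0],0],[[0.8,-0.17,-0.05],[0,0,0],0],[[0.8,-0.17,-0.05],[0,0,0],0]]}}

```text
time_s: 7.78
position: [591.9, 55.4, 34.2]
tcp_rot: [0.995, -0.095, -0.012, 0.001]
wrist_force: [-25.2, 2.7, 31.3]
grip_width: 0.7
```

```bash
python3 - <<'E'
from h import *
from cell import sensors
import cv2
cv2.imwrite("pics/w7.png",viewer.read_camera("wrist"))
s=sensors.sense();print(s["position"],s["wrist_force"],s["tcp_rot"])
E
```

```text
[591.95534724  55.4312645   34.25061137] [-24.5694726    2.00480372  32.29870992] [ 9.95404693e-01 -9.49691065e-02 -1.22515202e-02  5.15244242e-04]
```

View pics/w7.png

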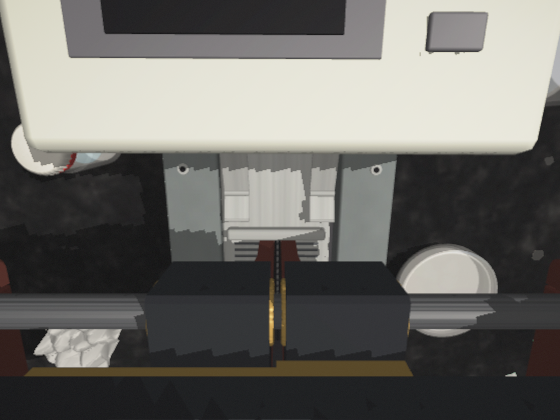

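Resistance has risen to 25 N with no further motion, and the rib is about 5 mm behind the leaf tips, as it should be at home. Relax, then lift straight off.

{"fn": "carry_out", "kwargs": {"steps": [[[0,0,0],[0,0,0],0],[[0,0,0],[0,0,0],0],[[-0.02,0,0.4],[0,0,0],0],[[-0.05,0.01,0.9],[0,0,0],0],[[-0.3,0.06,1.6],[0,0,0],0],[[-0.8,0.16,3],[0,0,0],0],[[-2,0.4,5],[0,0,0],0],[[-4,0.8,8],[0,0,0],0],[[-6,1.2,11],[0,0,0],0],[[-6,1.2,11],[0,0,0],0]]}}

```text
time_s: 8.67
position: [531.5, 69.2, 149.2]
tcp_rot: [0.996, -0.094, -0.01, -0.0]
wrist_force: [-0.1, 0.4, 0.2]
grip_width: 0.5
```

```bash
python3 - <<'E'
from h import *
from cell import sensors
import cv2
s=sensors.sense();print(s["position"],s["wrist_force"],s["tcp_rot"])
p=viewer.camera_params("wrist");a=viewer.read_camera("wrist");cv2.imwrite("pics/w8.png",a)
b=viewer.read_camera("scene");cv2.imwrite("pics/s8.png",cv2.resize(b[150:290,150:320],None,fx=4.5,fy=4.2))
E
```

```text
[531.53899559  69.22843529 149.19279112] [-0.0698041   0.38848583  0.23031996] [ 9.95532614e-01 -9.39301235e-02 -9.58649938e-03 -2.11122897e-04]
```

View pics/w8.png

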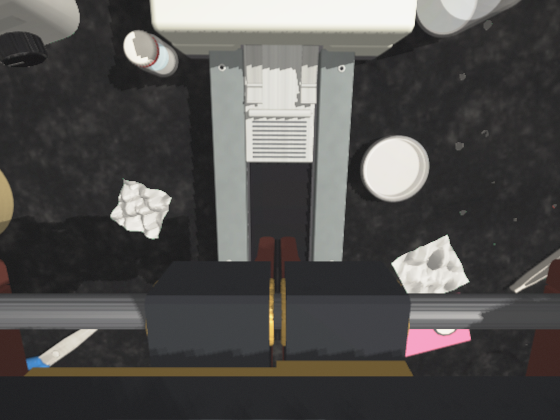

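View pics/s8.png

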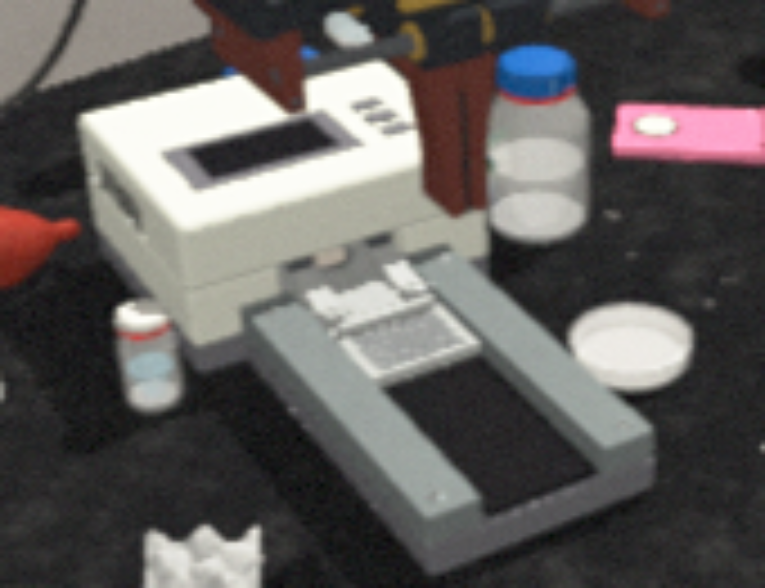

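```bash
python3 - <<'E'
from h import *
import cv2
a=cv2.imread("pics/w8.png");cv2.imwrite("pics/w8c.png",cv2.resize(a[20:180,200:360],None,fx=3.7,fy=3.7,interpolation=cv2.INTER_CUBIC))
c,s=np.cos(-.195),np.sin(-.195)
for q in([647.3,42.2,-.195],):
  for n,P in(("rear home",[(-84,28,37.5),(-84,-28,37.5)]),("tips",[(-37,21,41.7),(-37,-21,41.7)]),("ribfront",[(-42,25,43.5),(-42,-25,43.5)]),("hfrontbase",[(0,56,39),(0,-56,39)]),("housetop",[(0,80,94),(0,-80,94)])):
    print(n,proj("wrist",tow(q,P)).round(1).tolist())
E
```

```text
rear home [[244.8, 165.9], [312.7, 166.3]]
tips [[252.1, 105.9], [306.3, 106.2]]
ribfront [[246.8, 112.6], [311.5, 112.9]]
hfrontbase [[205.0, 54.1], [353.9, 55.1]]
housetop [[144.6, 35.1], [416.0, 37.0]]
```

View pics/w8c.png

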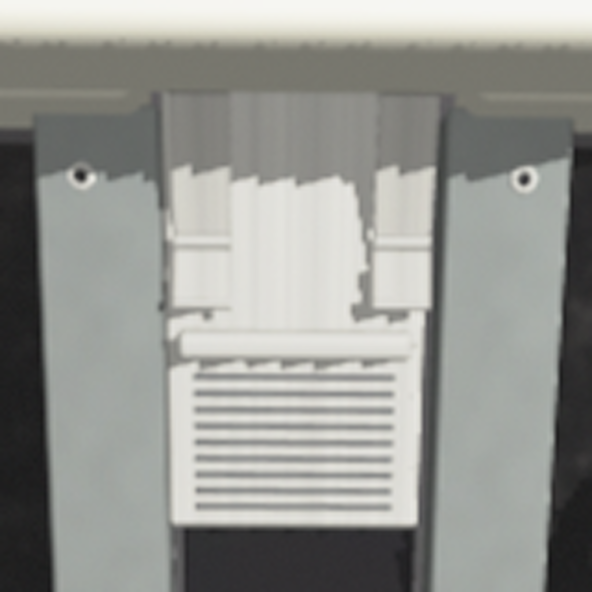

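The measured spacings match home: leaf tip to rear edge is 58.4 px against 60.0 px predicted, and tip to rib is 6.5 px against 6.7 px. Nothing touches the carrier now, so I hand in.

```bash
python3 - <<'E'
from cell import manip, sensors
print(sensors.sense()["time_s"]);print(manip.close_job())
E
```

```text
8.7667
the job is handed in; nothing more can be done
None
```

The metal carrier is loaded and, by my last checks, fully home under both leaf springs. I handed the job in at 8.8 s; it gave no verdict.

- **What I did:** With the fingers closed, I pressed the thumb pad down about 7.5 mm (about 15 N) in front of the leaf springs. I pushed the carrier along the channel with the bed held down until it stopped moving and the push reached 25 N. Then I relaxed and lifted clear; the wrist force returned to about 0.
- **Home position:** In the last wrist picture the carrier looks level and square under both leaf springs. The gap from leaf tip to rib was 6.5 px, against 6.7 px predicted for home. Leaf tip to carrier rear edge was 58.4 px, against 60.0 px. That difference is about 1 mm, on the side of fully in and within the calibration error.
- **Side objects:** The dish, vial and bottle looked undisturbed by eye. The fingers stayed behind the rib, well away from the pellet.
- **Not measured:** I could not read the spring-bed depth or the leaf angles directly, so those rest on the pictures only.

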